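# Empty a bench hopper through its slide gate and lock it shut again

## Robot

A 6-joint arm with a two-finger parallel gripper is mounted at the origin on the work surface. World frame = base frame: x ahead of the robot, y to its left, z up, the work surface at z = 0. Lengths are in mm, angles in rad, forces in N, time in s.
With the tool pointing down it reaches from about 350 to 850 mm from the base axis. Payload 8.1 kg.
Tool frame: the origin (TCP) lies on the centre line of the jaws, within the pads' length; the fingertips stand 25 mm ahead of it and the grasp point (between the pads) lies 6 mm ahead of it; x points along the fingers, z is the direction in which the jaws open and shut, and the axes are right-handed (so a half turn about x gives the same grasp; the last joint's range is limited). The gripper opens to 93 mm and grips with 3 to 60 N. Pads are 15 mm wide; open, the fingers measure 128 mm over their backs; the gripper's body (75 mm by 188 mm) begins 65 mm behind the grasp point.
Start: joints at [1.264, 0.13, 1.488, -0, 1.523, -0.085], TCP at [131.969, 585.312, 243.635] pointing down, gripper open.
Joint ranges: [-2.96, 2.96], [-0.89, 2.26], [0.02, 2.5], [-1.34, 4.48], [0, 2.73], [-2.66, 2.66]. Speed limits (rad/s): [2.39, 2.39, 2.79, 3.14, 3.14, 3.14].

## Interface

Orientations are given as [roll, pitch, yaw] about the fixed x, y, z axes, in that order (R = Rz(yaw) Ry(pitch) Rx(roll)).
In Python, from workcell import * gives the robot as it stands.
- The arm moves only by the tool move_arm, never from a script. Its arguments are lists of equal length, an entry for each row: "grip": the closure, from 0 (fully open) to 1 (shut); "translation": the shift along the world's x, y, z in cm, a list of three; "delta_rot": the turn, a rotation vector about the world's x, y, z in degrees, a list of three. In form: {"grip": [grip, ...], "translation": [[x, y, z], ...], "delta_rot": [[rx, ry, rz], ...]}. A call has 1 to 20 rows; each row shifts and turns the commanded pose from where the row before left it; what a row does not reach is not made up. A row lasts 1/12 s, in which the tool goes at most 41.7 mm and 7.16 degrees, less where a joint would pass 70% of its speed; a pose out of reach is approached as far as the arm can. A call with a gripper value outside its range is refused whole. The fingers move at their own pace and stop on an object; the grip force is fixed at half the most. Time passes only in rows, so rows that do not move let the fingers close. It gives the time, the measured TCP pose, the force and the opening at its end, in the units of the state.
- observe(): the state, without advancing time (a new reading comes with each control period).
- capture(name): name is "scene" or "top" or "wrist"; returns the picture (480x640x3 uint8, red, green, blue); there is no depth.
- camera_params(name): a dict with "K" (3x3 intrinsics, pixels), "world_from_camera" (4x4, takes a point from camera to world coordinates). Camera axes: x right, y down, z forward; pixel columns grow to the right and rows downward; lengths in mm; the calibration is good to about 2 mm. A picture is of the moment at which its call begins: read the wrist's pose just before it. camera_params takes no time and is no camera call; for the wrist camera it gives the pose at the moment of the call.
- close_job(): hands the job in, once; it reports no verdict.
The state is a dict: "time": time; "qpos": joint angles; "joint_velocities": joint speeds; "joint_torque": joint torques, N m; "tcp_pos": TCP position; "tool_rot": TCP orientation; "ft_force": force on the tool from outside, world axes, zero at the start; "ft_torque": the same for the moment, N m; "finger_gap": opening from 0.0 (shut) to 1.0 (fully open).
Only numpy, scipy, OpenCV 4.12 (cv2) and the standard library are available. Lean on these libraries where they do the work, as an engineer would, in place of code of your own. Each camera call takes 0.05 s, during which the arm holds its last target.

## Task

Empty the bench hopper into the blue tray under it: pull up the sprung red plunger, turn it anticlockwise and let it rest in its parking notch, then pull the slide gate all the way out so that all eight brass spacers drop into the tray. Then push the gate fully shut against its rubber seal and leave it locked, with the plunger snapped all the way home into the gate. Leave the tray under the outlet and do not disturb the tools and parts lying on the bench.

Things in the scene. Friction and masses are not known exactly. Their poses are not given: they have to be found in the camera images.
- hopper: bench hopper, fixed to the bench: sheet-metal bin on a green frame with four legs. Origin on the bench top below the middle of its square throat (76 mm inside); its x axis points from the gate's handle end to the back of the bin, z up. The outlet skirt under the gate ends 68 mm above the bench. Frame and legs: x from -156 to +94 mm, y +/-90 mm, up to 120 mm high.
- bin_front (a point): middle of the top edge of the bin's upright front wall, 215 mm above the bench and 41 mm from the hopper's origin along its -x; the bin reaches 126 mm behind this wall and 78 mm to either side. Axes as the hopper's.
- gate (a joint): how far the slide gate is pulled out along the hopper's -x, m: 0 = shut, its hole under the plunger's pin; 0.095 = fully out at its stop (all the way out means beyond 0.084). A firm stop lies 1.5 mm past shut. Drag about 3 N. Latched, it has 2 to 3 mm of play either way on the pin. The last 7 mm of closing squeeze the seal.
- seal_face (a point): face of the black rubber seal behind the throat when the gate is shut, 50 mm from the hopper's origin along its x, hidden under the bin. The gate's nose meets it 7 mm before shut; it pushes back with 5 N at first touch and 12 N when shut, so an unlatched gate springs back some 3 to 7 mm when let go.
- gate_handle (a point): middle of the gate's black D handle, moving with it: a bar 86 mm long across the gate (hopper's y), 14 mm thick along the slide, 18 mm tall, its middle 149 mm above the bench and 39 mm above the gate's top; posts 36 mm either side, free space under the bar between them. Gate shut: 213 mm from the hopper's origin along -x, 95 mm from the plunger's axis. Axes as the hopper's.
- latch_hole (a point): middle of the latch hole in the gate, at its top face, 110 mm above the bench: 12 mm along the slide, 14 mm across; moves with the gate and lies under the plunger's axis when shut. A pin let down while the gate is out stands on the plate, rides on it as the gate is pushed in, and snaps into the hole by itself when the gate comes to within about 2 mm of shut.
- plunger (a joint): how far the sprung plunger is lifted, m: 0 = home, its 8 mm pin through the gate's hole (locked); 0.007 = pin standing on the gate's plate beside the hole; 0.0095 = resting in the parking notch, pin clear of the gate; over 0.0125 = clear of the collar and free to turn; 0.018 = end of travel. The spring presses it down with 5.5 N at 0 and 10 N at the end.
- knob (a joint): turn of the plunger's red T grip, rad: 0 = home notch (deep), 1.222 (70 degrees anticlockwise seen from above) = parking notch (shallow, 3 mm deep). Stops 0.04 rad beyond either. The notches leave about 0.1 rad of play. It turns only when lifted clear of the collar.
- plunger_grip (a point): middle of the plunger's red T grip, moving and turning with it: a bar 46 mm long (this point's x), 14 mm wide (y), 22 mm tall, on a stem of 6 mm radius, on the plunger's vertical axis 118 mm from the hopper's origin along its -x. 164 mm above the bench when home, 173 mm when parked. At knob angle 0 the bar lies along the slide and this x axis is the hopper's x.
- collar_top (a point): middle of the top of the notched steel collar (18 mm radius) under the T grip, on the plunger's axis, 140 mm above the bench; it stands on a green bridge over the gate, 44 mm along the slide, whose top is 120 mm above the bench. Fixed to the hopper.
- tray: loose blue open tray, 150 x 112 x 58 mm, walls 3 mm, on the bench under the hopper's outlet; origin at the middle of its underside, long side along x.
- spacer0: brass spacer, a short tube 18 mm in diameter and 18 mm long, about 30 g, origin at its centre; at the start it lies on the gate inside the hopper's throat
- spacer1: brass spacer, a short tube 18 mm in diameter and 18 mm long, about 30 g, origin at its centre; at the start it lies on the gate inside the hopper's throat
- spacer2: brass spacer, a short tube 18 mm in diameter and 18 mm long, about 30 g, origin at its centre; at the start it lies on the gate inside the hopper's throat
- spacer3: brass spacer, a short tube 18 mm in diameter and 18 mm long, about 30 g, origin at its centre; at the start it lies on the gate inside the hopper's throat
- spacer4: brass spacer, a short tube 18 mm in diameter and 18 mm long, about 30 g, origin at its centre; at the start it lies on the gate inside the hopper's throat
- spacer5: brass spacer, a short tube 18 mm in diameter and 18 mm long, about 30 g, origin at its centre; at the start it lies on the gate inside the hopper's throat
- spacer6: brass spacer, a short tube 18 mm in diameter and 18 mm long, about 30 g, origin at its centre; at the start it lies on the gate inside the hopper's throat
- spacer7: brass spacer, a short tube 18 mm in diameter and 18 mm long, about 30 g, origin at its centre; at the start it lies on the gate inside the hopper's throat
- screwdriver: screwdriver with a red handle, about 200 mm long, lying on the bench along its x axis; bystander
- pliers: pliers with orange handles, about 165 mm long, 60 mm wide, 16 mm tall, lying on the bench along their x axis; origin near their middle; bystander
- elbow: grey plastic pipe elbow, 42 mm in diameter at its ends, 65 mm tall, standing on one end at its origin; bystander
- control_box: half-assembled sheet-steel control box with rubber feet and a white nipple on its lid, 135 x 175 x 130 mm, origin at the middle of its underside; bystander

How it is judged (in metres and radians):
On the way, in this order (a step that is already met when the one before it is completed fails the run):
1. the plunger is pulled up, turned and rests in its parking notch while the gate is still shut (value of joint knob above 1.05 rad and value of joint plunger between 0.008 and 0.0108 m and value of joint gate below 0.02 m), for 0.2 s.
2. the gate is pulled out to its stop and all eight spacers are in the tray (value of joint gate above 0.084 m and x of spacer0 in the frame of tray between -0.073 and 0.073 m and y of spacer0 in the frame of tray between -0.054 and 0.054 m and z of spacer0 in the frame of tray between 0 and 0.055 m and x of spacer1 in the frame of tray between -0.073 and 0.073 m and y of spacer1 in the frame of tray between -0.054 and 0.054 m and z of spacer1 in the frame of tray between 0 and 0.055 m and x of spacer2 in the frame of tray between -0.073 and 0.073 m and y of spacer2 in the frame of tray between -0.054 and 0.054 m and z of spacer2 in the frame of tray between 0 and 0.055 m and x of spacer3 in the frame of tray between -0.073 and 0.073 m and y of spacer3 in the frame of tray between -0.054 and 0.054 m and z of spacer3 in the frame of tray between 0 and 0.055 m and x of spacer4 in the frame of tray between -0.073 and 0.073 m and y of spacer4 in the frame of tray between -0.054 and 0.054 m and z of spacer4 in the frame of tray between 0 and 0.055 m and x of spacer5 in the frame of tray between -0.073 and 0.073 m and y of spacer5 in the frame of tray between -0.054 and 0.054 m and z of spacer5 in the frame of tray between 0 and 0.055 m and x of spacer6 in the frame of tray between -0.073 and 0.073 m and y of spacer6 in the frame of tray between -0.054 and 0.054 m and z of spacer6 in the frame of tray between 0 and 0.055 m and x of spacer7 in the frame of tray between -0.073 and 0.073 m and y of spacer7 in the frame of tray between -0.054 and 0.054 m and z of spacer7 in the frame of tray between 0 and 0.055 m), for 0.2 s.
At the end, for the whole second after the job is handed in: the gate is shut (within 5 mm) and at rest, the plunger is home in the gate's hole (lifted less than 2 mm, turned less than 0.15 rad), and all eight spacers lie at rest inside the tray (value of joint gate below 0.005 m and value of joint plunger below 0.002 m and value of joint knob below 0.15 rad and velocity of joint gate below 0.01 m/s and x of spacer0 in the frame of tray between -0.073 and 0.073 m and y of spacer0 in the frame of tray between -0.054 and 0.054 m and z of spacer0 in the frame of tray between 0 and 0.055 m and x of spacer1 in the frame of tray between -0.073 and 0.073 m and y of spacer1 in the frame of tray between -0.054 and 0.054 m and z of spacer1 in the frame of tray between 0 and 0.055 m and x of spacer2 in the frame of tray between -0.073 and 0.073 m and y of spacer2 in the frame of tray between -0.054 and 0.054 m and z of spacer2 in the frame of tray between 0 and 0.055 m and x of spacer3 in the frame of tray between -0.073 and 0.073 m and y of spacer3 in the frame of tray between -0.054 and 0.054 m and z of spacer3 in the frame of tray between 0 and 0.055 m and x of spacer4 in the frame of tray between -0.073 and 0.073 m and y of spacer4 in the frame of tray between -0.054 and 0.054 m and z of spacer4 in the frame of tray between 0 and 0.055 m and x of spacer5 in the frame of tray between -0.073 and 0.073 m and y of spacer5 in the frame of tray between -0.054 and 0.054 m and z of spacer5 in the frame of tray between 0 and 0.055 m and x of spacer6 in the frame of tray between -0.073 and 0.073 m and y of spacer6 in the frame of tray between -0.054 and 0.054 m and z of spacer6 in the frame of tray between 0 and 0.055 m and x of spacer7 in the frame of tray between -0.073 and 0.073 m and y of spacer7 in the frame of tray between -0.054 and 0.054 m and z of spacer7 in the frame of tray between 0 and 0.055 m and linear speed of each of spacer0, spacer1, spacer2, spacer3, spacer4, spacer5, spacer6, spacer7 below 0.03 m/s); the robot touches nothing.
It fails at once if the tray is shifted by more than 25 mm (distance of tray from where it was at the start of the episode above 0.025 m).
It fails at once if the screwdriver is moved by more than 20 mm (distance of screwdriver from where it was at the start of the episode above 0.02 m).
It fails at once if the pliers is moved by more than 20 mm (distance of pliers from where it was at the start of the episode above 0.02 m).
It fails at once if the elbow is moved by more than 20 mm (distance of elbow from where it was at the start of the episode above 0.02 m).
It fails at once if the control box is moved by more than 20 mm (distance of control_box from where it was at the start of the episode above 0.02 m).
It also fails if it takes over 72 s, if anything falls off the work surface, if the arm or the gripper's body presses on something with over 40 N, if the wrist force passes 120 N, or if a joint passes its speed limit or range.

## Working session

There is one attempt and no reset: what is moved stays moved. The work goes in short steps, Python scripts to look and compute and a tool call to move; the robot and the scene stay as the last step left them, time stands still between calls to the robot, and variables do not carry over. Pictures are saved under pics/ and viewed, and the job is handed in when it is done.

Besides the shell and the picture viewer there is one more tool, called after "Emit:" as a command line: name --argument value ..., lists and objects as JSON in quotes. move_arm: Moves the arm, as the interface text tells. Its arguments: {"type":"object","properties":{"grip":{"type":"array","items":{"type":"number"}},"translation":{"type":"array","items":{"type":"array","items":{"type":"number"}}},"delta_rot":{"type":"array","items":{"type":"array","items":{"type":"number"}}}},"required":["grip","translation","delta_rot"]}

```bash
mkdir -p pics; python3 - <<'E'
from workcell import *
import cv2
s=observe();print(s)
for n in("scene","top","wrist"):
    p=camera_params(n);print(n,p["K"],p["world_from_camera"])
    cv2.imwrite(f"pics/{n}0.png",capture(n)[:,:,::-1])
E
```

```text
{'time': 0.0, 'qpos': array([ 1.26360258e+00,  1.31122935e-01,  1.48930321e+00,  3.00211564e-06,
        1.52299878e+00, -8.53854685e-02]), 'joint_velocities': array([-1.01404809e-03, -7.07571230e-04,  1.65737995e-03, -8.26462106e-05,
        1.35323934e-03, -1.94634190e-03]), 'joint_torque': array([ 6.35819961e-04, -5.59866643e+01, -4.91739178e+01,  7.68445828e-02,
        3.58843070e-02, -2.29586140e-04]), 'tcp_pos': array([131.80307737, 584.79726198, 242.59710768]), 'tool_rot': array([ 3.05457074,  1.56896405, -1.87962667]), 'ft_force': array([0.66042524, 0.40087705, 0.69285747]), 'ft_torque': array([-0.05175253, -0.00869351,  0.00644849]), 'finger_gap': 1.0002159824728019}
scene [[462.89276829   0.         322.93669543]
 [  0.         462.89276829 246.12906023]
 [  0.           0.           1.        ]] [[-8.36134114e-01  4.60633257e-01 -2.97819989e-01  8.31566613e+02]
 [ 5.48298452e-01  7.17472923e-01 -4.29652665e-01  2.75909950e+02]
 [ 1.57654716e-02 -5.22541489e-01 -8.52468089e-01  9.63363345e+02]
 [ 0.00000000e+00  0.00000000e+00  0.00000000e+00  1.00000000e+00]]
top [[607.93334409   0.         318.24233676]
 [  0.         607.93334409 239.52347868]
 [  0.           0.           1.        ]] [[-1.36642675e-03 -9.82833077e-01  1.84491941e-01  2.38584516e+02]
 [-9.99987389e-01  4.51356100e-04 -5.00185436e-03 -1.32183175e+02]
 [ 4.83271635e-03 -1.84496449e-01 -9.82821299e-01  1.77368936e+03]
 [ 0.00000000e+00  0.00000000e+00  0.00000000e+00  1.00000000e+00]]
wrist [[346.23546106   0.         321.21441029]
 [  0.         346.23546106 240.07410306]
 [  0.           0.           1.        ]] [[ 2.20452293e-01  9.32755606e-01  2.85250356e-01  5.25186211e+01]
 [ 9.75397315e-01 -2.10535687e-01 -6.53819776e-02  6.02722522e+02]
 [-9.30026550e-04  2.92646038e-01 -9.56220388e-01  3.83819141e+02]
 [ 0.00000000e+00  0.00000000e+00  0.00000000e+00  1.00000000e+00]]
```

View pics/scene0.png

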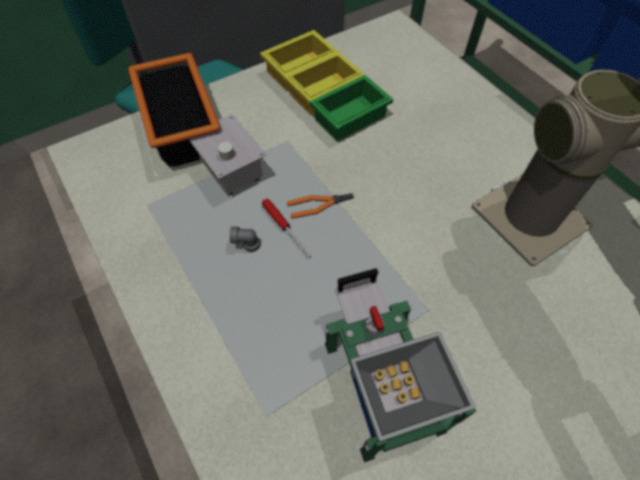

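View pics/top0.png

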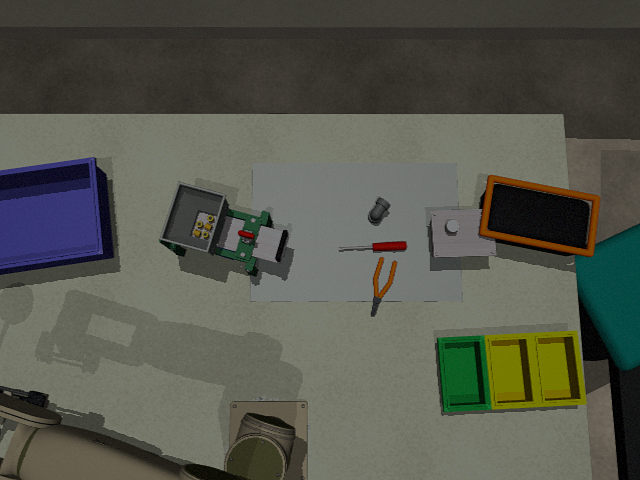

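View pics/wrist0.png

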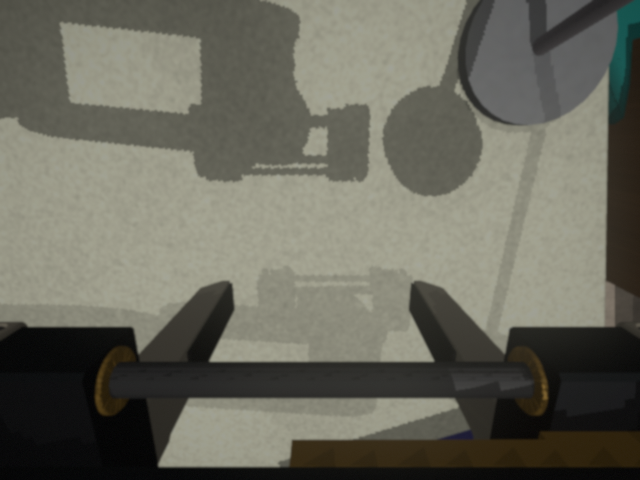

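The scene view shows the red T grip near (376,318), the black handle near (358,280) and the bin near (410,390). In the top view the grip is near (246,235) and the handle near (284,245). The screwdriver, pliers, elbow and control box lie off the handle end. Next I'll measure these points.

```bash
cat > h.py <<'E'
import numpy as np,cv2
from workcell import *
def ray(n,u,v,P=None):
    P=P or camera_params(n);K=P["K"];T=P["world_from_camera"]
    d=T[:3,:3]@np.linalg.solve(K,[u,v,1.]);return T[:3,3],d/np.linalg.norm(d)
def plane(n,u,v,z,P=None):
    o,d=ray(n,u,v,P);return o+d*(z-o[2])/d[2]
def tri(r):
    A=0;b=0
    for o,d in r:
        M=np.eye(3)-np.outer(d,d);A=A+M;b=b+M@o
    p=np.linalg.solve(A,b);return p,[np.linalg.norm((np.eye(3)-np.outer(d,d))@(p-o)) for o,d in r]
def proj(n,p,P=None):
    P=P or camera_params(n);q=np.linalg.inv(P["world_from_camera"])@np.r_[p,1];q=P["K"]@q[:3];return q[:2]/q[2]
E
python3 - <<'E'
from h import *
for n,(x0,y0,x1,y1) in(("scene",(320,250,430,350)),("top",(225,195,300,280))):
    im=cv2.imread(f"pics/{n}0.png")
    c=im[y0:y1,x0:x1]; h=cv2.cvtColor(c,cv2.COLOR_BGR2HSV)
    red=((h[...,0]<8)|(h[...,0]>172))&(h[...,1]>150)&(h[...,2]>60)
    blk=(h[...,2]<45)
    for nm,m in(("red",red),("blk",blk)):
        k,l,s,ce=cv2.connectedComponentsWithStats(m.astype(np.uint8))
        for i in range(1,k):
            if s[i,4]>15:
                ys,xs=np.where(l==i);print(n,nm,s[i]+[x0,y0,0,0,0],ce[i]+[x0,y0],cv2.minAreaRect(np.c_[xs+x0,ys+y0].astype(np.float32)), [plane(n,*(ce[i]+[x0,y0]),z) for z in (149,164)])
    cv2.imwrite(f"pics/{n}0z.png",cv2.resize(c,None,fx=7,fy=7,interpolation=cv2.INTER_CUBIC)[:600])
E
```

```text
scene red [371 307  12  23 151] [376.47019868 318.45695364] ((376.10003662109375, 318.2000427246094), (22.807889938354492, 7.155416965484619), 63.43495178222656) [array([549.82255775,  53.92113084, 149.        ]), array([555.01208506,  58.01000875, 164.        ])]
scene blk [338 270  39  22 300] [357.32666667 278.17      ] ((357.2149658203125, 279.73089599609375), (11.907418251037598, 41.534881591796875), 73.61045837402344) [array([530.53459058, -35.39952031, 149.        ]), array([536.07938868, -29.66541884, 164.        ])]
scene blk [326 333  13  17 155] [331.72258065 341.29032258] ((331.7865905761719, 340.92071533203125), (10.822290420532227, 16.896024703979492), 6.340191841125488) [array([645.71672767,  45.28956659, 149.        ]), array([649.13995182,  49.53743184, 164.        ])]
top red [238 230  16   8  70] [245.7        233.77142857] ((245.70590209960938, 233.676513671875), (15.764815330505371, 4.365641117095947), 14.03624439239502) [array([559.58955135,  57.02032858, 149.        ]), array([556.62586139,  55.27350077, 164.        ])]
top blk [225 199  20  21  95] [229.052631
[... 543 characters left out ...]
81.37017822265625, 245.463623046875), (5.739265441894531, 32.2785530090332), 15.64224624633789) [array([527.45054534, -40.33350429, 149.        ]), array([524.78357985, -41.18150952, 164.        ])]
top blk [240 235  15  12  59] [249.33898305 240.69491525] ((247.0, 240.5), (14.748139381408691, 9.974586486816406), 4.085616588592529) [array([540.41373582,  46.74437796, 149.        ]), array([537.62708724,  45.09242322, 164.        ])]
top blk [246 259  13  18  77] [253.38961039 270.37662338] ((254.60655212402344, 268.6720886230469), (10.242951393127441, 16.644794464111328), 39.80556869506836) [array([459.13449961,  34.25796079, 149.        ]), array([457.09826435,  32.72128731, 164.        ])]
```

View pics/top0z.png

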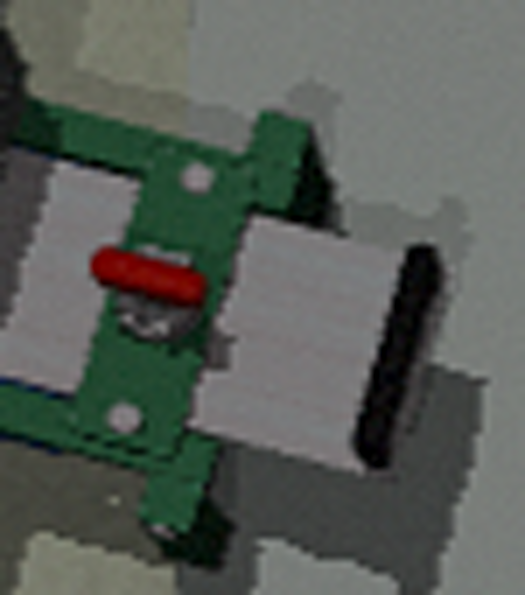

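View pics/scene0z.png

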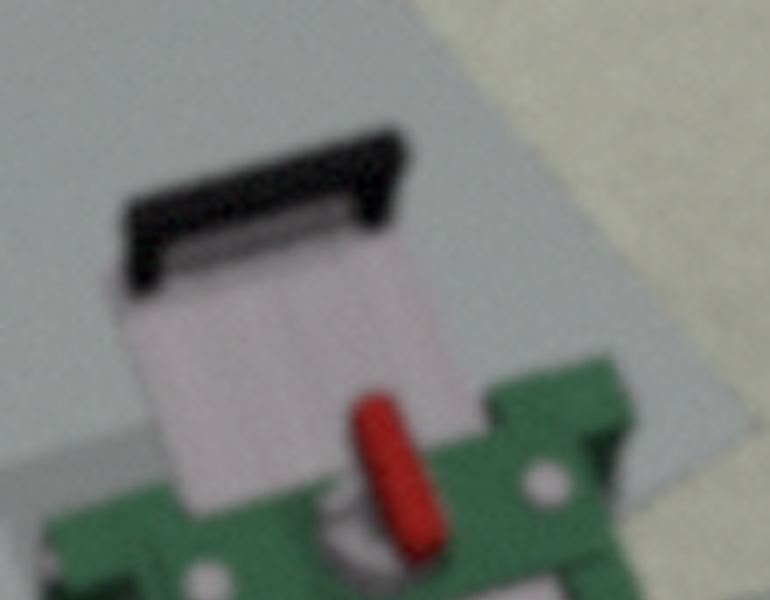

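```bash
python3 - <<'E'
from h import *
from scipy.spatial.transform import Rotation as R
s=observe();M=R.from_euler('xyz',s['tool_rot']).as_matrix();print(M.round(3))
# scene handle top edge corners (zoom/7) and top view
S=lambda x,y:(320+x/7,250+y/7)
for a in [(125,205),(400,130)]: print(plane("scene",*S(*a),158))
Tp=lambda x,y:(225+x/7,195+y/7)
for a in [(422,250),(372,465),(425,250),(372,460),(100,262),(197,285),(200,178),(124,417)]:print(a,plane("top",*Tp(*a),158),plane("top",*Tp(*a),121))
r=[ray("scene",376.3,318.4),ray("top",245.7,233.7)];print(tri(r))
E
```

```text
[[-0.    -0.975  0.22 ]
 [-0.001  0.22   0.975]
 [-1.     0.    -0.001]]
[567.35610004 -50.61054508 158.        ]
[488.25777777 -28.10241195 158.        ]
(422, 250) [566.21423794 -51.09985888 158.        ] [573.7171033  -49.24301511 121.        ]
(372, 465) [482.08120562 -32.65186595 158.        ] [487.65738738 -30.372555   121.        ]
(425, 250) [566.21378898 -52.26132924 158.        ] [573.71664406 -50.43108366 121.        ]
(372, 460) [484.01995885 -32.63092879 158.        ] [489.64053892 -30.35113836 121.        ]
(100, 262) [561.52553135  73.4107532  158.        ] [568.92102327  78.11894498 121.        ]
(197, 285) [552.44450914  35.73371326 158.        ] [559.63204163  39.57908418 121.        ]
(200, 178) [594.77785085  35.34723444 158.        ] [602.93483556  39.18375482 121.        ]
(124, 417) [500.78386265  62.82224003 158.        ] [506.78834352  67.28795018 121.        ]
(array([555.99433291,  56.49255534, 163.81805187]), [np.float64(1.4732703601370511), np.float64(1.4732703601369548)])
```

Emit:
move_arm --grip '[0,0,0,0,0,0,0,0,0,0,0,0,0,0,0,0,0,0,0,0]' --translation '[[0,0,3],[2.2,-2.78,1],[2.2,-2.78,1],[2.2,-2.78,1],[2.2,-2.78,0],[2.2,-2.78,0],[2.2,-2.78,0],[2.2,-2.78,0],[2.2,-2.78,0],[2.2,-2.78,0],[2.2,-2.78,0],[2.2,-2.78,0],[2.2,-2.78,0],[2.2,-2.78,0],[2.2,-2.78,0],[2.2,-2.78,0],[2.2,-2.78,0],[2.2,-2.78,0],[2.2,-2.78,0],[2.2,-2.78,0]]' --delta_rot '[[0,0,0],[0,0,-4.86],[0,0,-4.86],[0,0,-4.86],[0,0,-4.86],[0,0,-4.86],[0,0,-4.86],[0,0,-4.86],[0,0,-4.86],[0,0,-4.86],[0,0,-4.86],[0,0,-4.86],[0,0,-4.86],[0,0,-4.86],[0,0,-4.86],[0,0,-4.86],[0,0,-4.86],[0,0,-4.86],[0,0,-4.86],[0,0,-4.86]]'

```text
time: 1.82
tcp_pos: [550.7, 55.4, 303.4]
tool_rot: [3.106, 1.57, 2.839]
ft_force: [0.9, 1.2, 0.6]
finger_gap: 1.0
```

```bash
cat > look.py <<'E'
import sys
from h import *
from scipy.spatial.transform import Rotation as R
n,f=sys.argv[1:3]
P=camera_params(n);im=capture(n)[:,:,::-1];cv2.imwrite(f"pics/{f}.png",im)
import pickle;pickle.dump(P,open(f"pics/{f}.pkl","wb"))
s=observe();M=R.from_euler('xyz',s['tool_rot']).as_matrix()
print("t",round(s['time'],2),"tcp",s['tcp_pos'].round(1),"yaw z",np.degrees(np.arctan2(M[1,2],M[0,2])).round(2),"x",M[:,0].round(3),"F",s['ft_force'].round(1),"gap",round(s['finger_gap'],3),"q",s['qpos'].round(2))
E
python3 look.py wrist w1
```

```text
t 1.87 tcp [553.3  50.6 302.5] yaw z -15.86 x [ 0.    -0.003 -1.   ] F [-3.6 -3.  -0.5] gap 1.002 q [ 0.   -0.01  1.53 -0.    1.62  0.28]
```

View pics/w1.png

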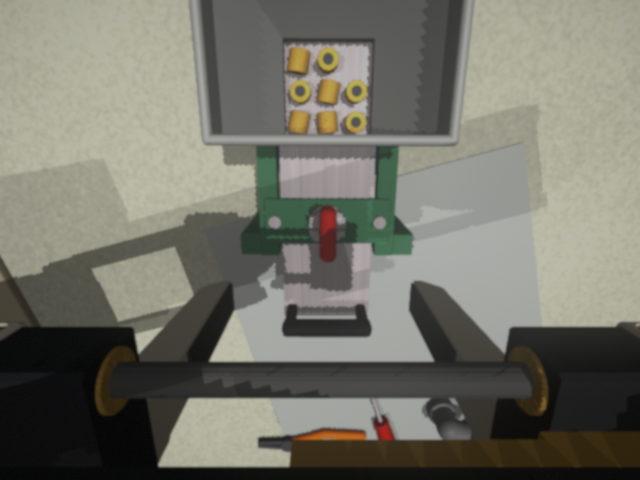

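The wrist view shows the red T grip at (327,234), the black handle at (326,325), and the bin's front rim running from about (207,140) to (458,140). All of them line up with the image axes.

```bash
cat > an.py <<'E'
import sys,pickle
from h import *
f=sys.argv[1];im=cv2.imread(f"pics/{f}.png");P=pickle.load(open(f"pics/{f}.pkl","rb"))
h=cv2.cvtColor(im,cv2.COLOR_BGR2HSV)
red=((h[...,0]<8)|(h[...,0]>172))&(h[...,1]>140)&(h[...,2]>50); red[390:]=0
k,l,s,ce=cv2.connectedComponentsWithStats(red.astype(np.uint8))
for i in range(1,k):
    if s[i,4]>150:
        print("red",s[i],ce[i])
        x,y,w,hh,_=s[i]
        for v in (y+3,y+hh-3):
            xs=np.where(l[int(v)]==i)[0];print(v,xs.min(),xs.max(),plane("wrist",xs.mean(),v,175,P))
blk=(h[...,2]<50);blk[345:]=0;blk[:290]=0;blk[:,:260]=0;blk[:,390:]=0
ys,xs=np.where(blk);print("blk",len(xs),xs.min(),xs.max(),ys.min(),ys.max())
for u in (290,300,326,350,362):
    c=np.where(blk[:,u])[0];print(u,c.min(),c.max(),plane("wrist",u,c.min(),158,P),plane("wrist",u,c.max(),140,P))
E
python3 an.py w1; python3 - <<'E'
from h import *;import pickle
P=pickle.load(open("pics/w1.pkl","rb"))
for uv in [(207,140),(458,140)]:print(plane("wrist",*uv,215,P))
for uv in [(275,223),(379,223)]:print(plane("wrist",*uv,121,P))
im=cv2.imread("pics/w1.png");cv2.imwrite("pics/w1z.png",cv2.resize(im[190:350,240:420],None,fx=4,fy=4)[:600])
E
```

```text
red [320 208  16  52 667] [327.30584708 232.75112444]
211 322 334 [562.47379885  76.50227599 175.        ]
257 322 332 [551.65100492  39.29916586 175.        ]
blk 1389 284 368 306 334
290 306 334 [505.1305258   -3.84371945 158.        ] [491.84604997 -42.35233289 140.        ]
300 320 334 [509.91662465 -20.15430538 158.        ] [501.51706004 -44.99924347 140.        ]
326 321 334 [532.98534644 -27.55549763 158.        ] [526.66002354 -51.88075592 140.        ]
350 321 334 [554.55005219 -33.45828084 158.        ] [549.8667815  -58.23233789 140.        ]
362 306 334 [568.91738777 -21.30580288 158.        ] [561.46939326 -61.40791889 140.        ]
[501.62347374 149.92806584 215.        ]
[655.74618769 107.68866905 215.        ]
[508.15937615  67.07380526 121.        ]
[604.68381432  40.63372137 121.        ]
```

View pics/w1z.png

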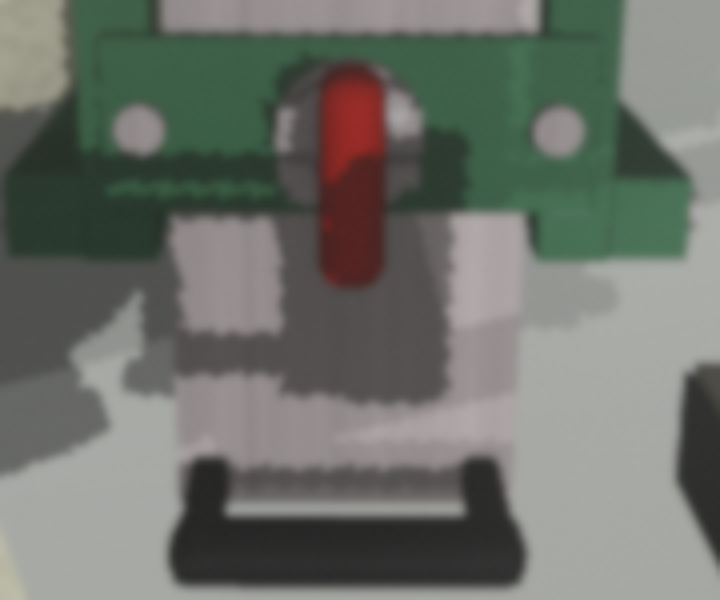

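Emit:
move_arm --grip '[0,0,0,0]' --translation '[[0,0,-2],[0,0,-2],[0,0,-2],[0,0,0]]' --delta_rot '[[0,0,0.3],[0,0,0],[0,0,0],[0,0,0]]'

```text
time: 2.2
tcp_pos: [547.6, 56.9, 238.5]
tool_rot: [-2.87, 1.563, -3.128]
ft_force: [-0.5, 0.3, -0.7]
finger_gap: 0.998
```

```bash
python3 look.py wrist w2; python3 an.py w2|head -3;python3 - <<'E'
from h import *;import pickle
P=pickle.load(open("pics/w2.pkl","rb"))
im=cv2.imread("pics/w2.png");cv2.imwrite("pics/w2z.png",cv2.resize(im[100:400,200:450],None,fx=2,fy=2)[:600])
E
```

```text
t 2.25 tcp [548.2  57.  240.9] yaw z -14.75 x [-0.006 -0.    -1.   ] F [-0.1 -1.1 -0.3] gap 0.998 q [ 0.01  0.01  1.62 -0.    1.52  0.27]
red [ 326  229   21   68 1227] [335.3602282  262.17359413]
232 329 343 [562.52708145  77.9673546  175.        ]
294 328 342 [551.73912146  37.60697278 175.        ]Traceback (most recent call last):
  File "an.py", line 16, in <module>
    c=np.where(blk[:,u])[0];print(u,c.min(),c.max(),plane("wrist",u,c.min(),158,P),plane("wrist",u,c.max(),140,P))
                                    ~~~~~^^
    return umr_minimum(a, axis, None, out, keepdims, initial, where)
ValueError: zero-size array to reduction operation minimum which has no identity
```

View pics/w2z.png

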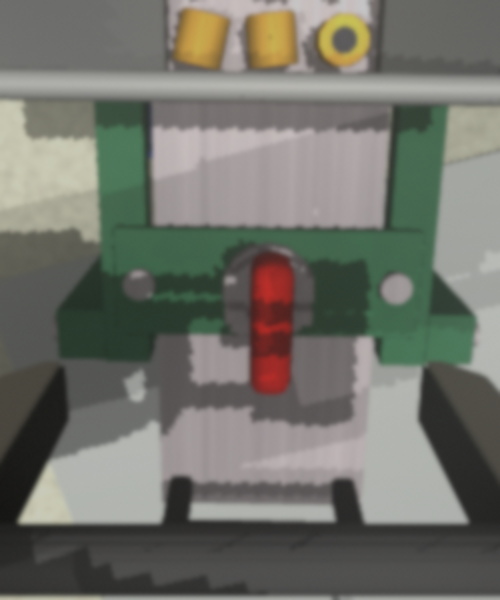

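Emit:
move_arm --grip '[0,0,0,0,0,0]' --translation '[[0.85,-0.05,0],[0,0,-2.5],[0,0,-2.5],[0,0,-2],[0,0,0],[0,0,0]]' --delta_rot '[[0,0,-0.4],[0,0,0],[0,0,0],[0,0,0],[0,0,0],[0,0,0]]'

```text
time: 2.75
tcp_pos: [558.8, 56.7, 174.3]
tool_rot: [-2.949, 1.57, 3.069]
ft_force: [0.8, 0.0, -0.1]
finger_gap: 0.999
```

```bash
python3 look.py wrist w3
```

```text
t 2.8 tcp [559.7  56.7 175.7] yaw z -15.15 x [ 0.002  0.    -1.   ] F [-0.1 -0.5 -0.4] gap 0.999 q [ 0.01  0.07  1.68 -0.    1.39  0.27]
```

View pics/w3.png

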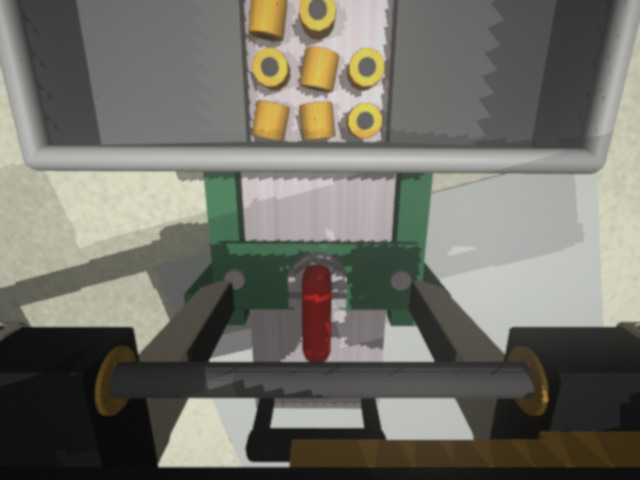

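Emit:
move_arm --grip '[0,0.5,1,1,1,1,1,1,1,1]' --translation '[[-0.2,0,-0.2],[0,0,0],[0,0,0],[0,0,0],[0,0,0],[0,0,0],[0,0,0],[0,0,0],[0,0,0],[0,0,0]]' --delta_rot '[[0,0,0],[0,0,0],[0,0,0],[0,0,0],[0,0,0],[0,0,0],[0,0,0],[0,0,0],[0,0,0],[0,0,0]]'

```text
time: 3.63
tcp_pos: [556.4, 56.6, 171.5]
tool_rot: [-2.946, 1.571, 3.073]
ft_force: [0.1, 0.0, 0.6]
finger_gap: 0.402
```

```bash
python3 look.py wrist w4
```

```text
t 3.68 tcp [556.5  56.6 171.6] yaw z -15.15 x [-0.  0. -1.] F [ 0.2  0.4 -0.2] gap 0.36 q [0.01 0.07 1.69 0.   1.39 0.27]
```

View pics/w4.png

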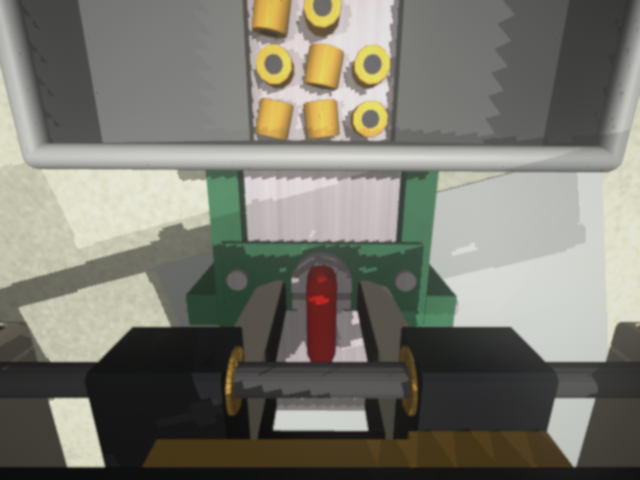

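The fingers are closing evenly on the grip, which is centred at (321,315). I'll finish closing and then lift.

Emit:
move_arm --grip '[1,1,1,1,1,1,1,1]' --translation '[[0,0,0],[0,0,0],[0,0,0],[0,0,0],[0,0,0],[0,0,0],[0,0,0],[0,0,0]]' --delta_rot '[[0,0,0],[0,0,0],[0,0,0],[0,0,0],[0,0,0],[0,0,0],[0,0,0],[0,0,0]]'

```text
time: 4.35
tcp_pos: [556.4, 56.6, 171.6]
tool_rot: [-2.722, 1.571, -2.986]
ft_force: [-1.2, 0.6, -0.7]
finger_gap: 0.148
```

Emit:
move_arm --grip '[1,1,1,1,1,1]' --translation '[[0,0,0.4],[0,0,0.4],[0,0,0.4],[0,0,0.35],[0,0,0],[0,0,0]]' --delta_rot '[[0,0,0],[0,0,0],[0,0,0],[0,0,0],[0,0,0],[0,0,0]]'

```text
time: 4.85
tcp_pos: [556.3, 56.9, 186.7]
tool_rot: [2.82, 1.57, 2.556]
ft_force: [3.4, 2.4, -10.4]
finger_gap: 0.147
```

```bash
python3 look.py wrist w5
```

```text
t 4.9 tcp [556.3  56.9 186.6] yaw z -15.14 x [-0.001  0.    -1.   ] F [  3.1   2.6 -10.3] gap 0.148 q [0.01 0.05 1.67 0.   1.41 0.27]
```

View pics/w5.png

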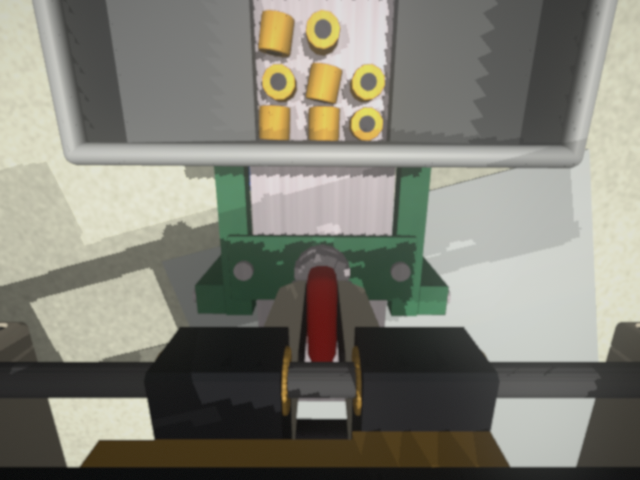

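Emit:
move_arm --grip '[1,1,1,1,1,1,1,1,1,1,1,1,1,1,1,1]' --translation '[[0,0,0],[0,0,0],[0,0,0],[0,0,0],[0,0,0],[0,0,0],[0,0,0],[0,0,0],[0,0,0],[0,0,0],[0,0,0],[0,0,0],[0,0,0],[0,0,0],[0,0,0],[0,0,0]]' --delta_rot '[[0,0,5],[0,0,5],[0,0,5],[0,0,5],[0,0,5],[0,0,5],[0,0,5],[0,0,5],[0,0,5],[0,0,5],[0,0,5],[0,0,5],[0,0,5],[0,0,5],[0,0,0],[0,0,0]]'

```text
time: 6.23
tcp_pos: [555.0, 56.5, 186.0]
tool_rot: [2.275, 1.567, -3.053]
ft_force: [-4.3, 0.6, -9.3]
finger_gap: 0.146
```

```bash
python3 look.py wrist w6
```

```text
t 6.28 tcp [555.1  56.5 186. ] yaw z 54.67 x [-0.004 -0.    -1.   ] F [-4.2  1.9 -9.8] gap 0.148 q [ 0.01  0.05  1.67 -0.    1.42 -0.94]
```

View pics/w6.png

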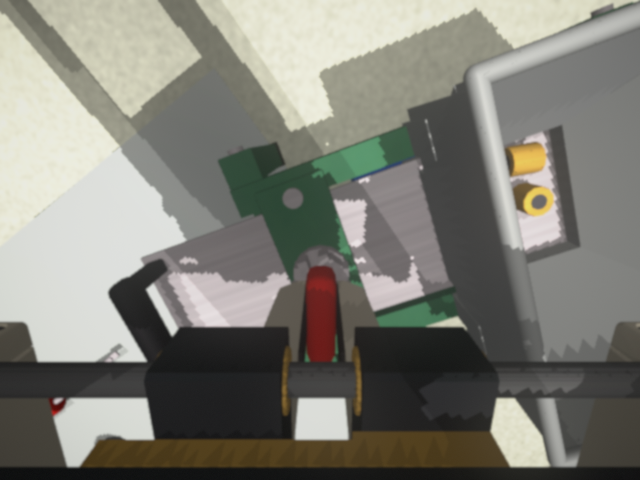

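Emit:
move_arm --grip '[1,1,1,1,1]' --translation '[[0,0,-0.2],[0,0,-0.2],[0,0,-0.15],[0,0,0],[0,0,0]]' --delta_rot '[[0,0,0],[0,0,0],[0,0,0],[0,0,0],[0,0,0]]'

```text
time: 6.7
tcp_pos: [555.3, 56.5, 181.2]
tool_rot: [2.279, 1.568, -3.049]
ft_force: [-7.4, 0.5, -7.3]
finger_gap: 0.149
```

Emit:
move_arm --grip '[0.7,0.5,0,0,0,0,0,0,0,0]' --translation '[[0,0,0],[0,0,0],[0,0,0],[0,0,0],[0,0,0],[0,0,0],[0,0,0],[0,0,0],[0,0,0],[0,0,0]]' --delta_rot '[[0,0,0],[0,0,0],[0,0,0],[0,0,0],[0,0,0],[0,0,0],[0,0,0],[0,0,0],[0,0,0],[0,0,0]]'

```text
time: 7.53
tcp_pos: [556.4, 56.6, 181.6]
tool_rot: [2.353, 1.571, -2.973]
ft_force: [0.3, 0.3, 0.5]
finger_gap: 0.813
```

```bash
python3 look.py wrist w7
```

```text
t 7.58 tcp [556.4  56.6 181.6] yaw z 54.85 x [-0. -0. -1.] F [ 0.4 -0.3 -0.1] gap 0.863 q [ 0.01  0.06  1.68 -0.    1.4  -0.95]
```

View pics/w7.png

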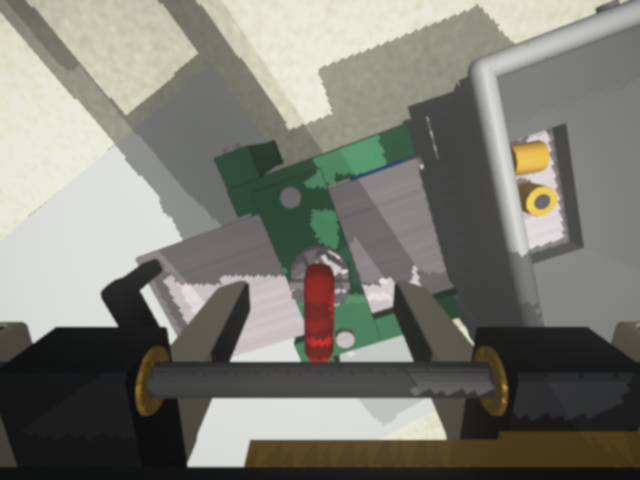

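Emit:
move_arm --grip '[0,0,0,0,0,0,0,0,0]' --translation '[[0,0,2],[0,0,2.5],[0,0,1.5],[-0.8,-3.1,0],[-0.8,-3.1,0],[-0.9,-3.2,0],[0,0,0],[0,0,0],[0,0,0]]' --delta_rot '[[0,0,0],[0,0,0],[0,0,0],[0,0,6.6],[0,0,6.6],[0,0,6.6],[0,0,0],[0,0,0],[0,0,0]]'

```text
time: 8.33
tcp_pos: [531.6, -37.2, 241.7]
tool_rot: [-0.158, 1.57, 1.142]
ft_force: [-0.6, 0.1, 0.3]
finger_gap: 0.997
```

```bash
python3 look.py wrist w8
```

```text
t 8.38 tcp [531.7 -36.8 241.6] yaw z 74.55 x [ 0.  0. -1.] F [0.2 0.2 0.1] gap 0.997 q [-0.17 -0.05  1.68  0.    1.51 -1.47]
```

View pics/w8.png

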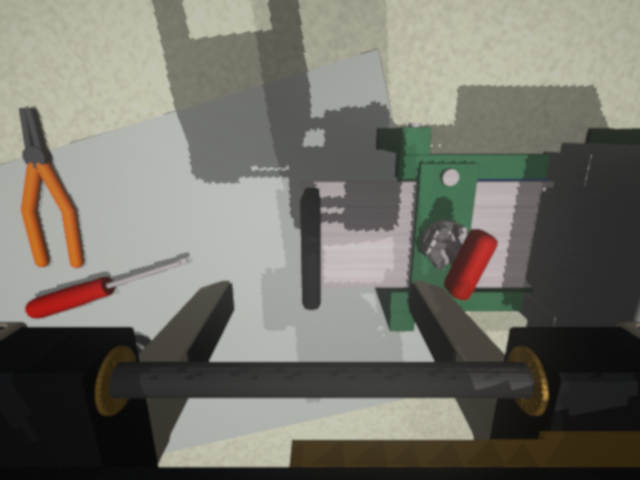

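The wrist view shows the handle bar as a vertical strip at u≈303–320, v≈187–309. The red grip is turned, centred near (472,265). The pliers and screwdriver are well to the left.

```bash
python3 - <<'E'
from h import *;import pickle
P=pickle.load(open("pics/w8.pkl","rb"))
for z in (149,158):
  a=plane("wrist",311.5,190,z,P);b=plane("wrist",311.5,306,z,P);print(z,a,b,(a+b)/2,np.linalg.norm(a-b),plane("wrist",303,248,z,P),plane("wrist",320,248,z,P))
for z in(175,184):
  a=plane("wrist",488,233,z,P);b=plane("wrist",465,295,z,P);print(z,a,b,(a+b)/2,np.degrees(np.arctan2(*(a-b)[1::-1])),np.linalg.norm(a-b))
E
```

```text
149 [486.28822729 -31.52540057 149.        ] [570.01943634 -55.56150468 149.        ] [528.15383181 -43.54345262 149.        ] 87.11285593694724 [524.36893048 -48.74480797 149.        ] [527.61332714 -37.10004961 149.        ]
158 [485.01134723 -30.91876204 158.        ] [565.51901667 -54.02950827 158.        ] [525.26518195 -42.47413516 158.        ] 83.75912744086088 [521.62599426 -47.47524528 158.        ] [524.74548599 -36.27879455 158.        ]
175 [537.97176277  68.92152295 175.        ] [576.48070455  48.67310032 175.        ] [557.22623366  58.79731163 175.        ] 152.26411556812178 43.50789832041562
184 [534.29636385  65.25309238 184.        ] [571.13724374  45.88175492 184.        ] [552.71680379  55.56742365 184.        ] 152.26411556812178 41.623300522213434
```

Emit:
move_arm --grip '[0,0,0,0,0.5,1,1,1,1,1,1,1,1,1,1,1,1,1,1]' --translation '[[-0.35,-0.65,-2.5],[0,0,-3],[0,0,-3],[0,0,0],[0,0,0],[0,0,0],[0,0,0],[0,0,0],[0,0,0],[0,0,0],[0,0,0],[0,0,0],[0,0,0],[0,0,0],[0,0,0],[0,0,0],[0,0,0],[0,0,0],[0,0,0]]' --delta_rot '[[0,0,0.2],[0,0,0],[0,0,0],[0,0,0],[0,0,0],[0,0,0],[0,0,0],[0,0,0],[0,0,0],[0,0,0],[0,0,0],[0,0,0],[0,0,0],[0,0,0],[0,0,0],[0,0,0],[0,0,0],[0,0,0],[0,0,0]]'

```text
time: 9.97
tcp_pos: [527.9, -43.9, 156.6]
tool_rot: [1.801, 1.571, 3.107]
ft_force: [0.3, -0.5, 0.2]
finger_gap: 0.149
```

```bash
python3 look.py wrist w9
```

```text
t 10.02 tcp [527.9 -43.9 156.6] yaw z 74.85 x [-0. -0. -1.] F [-0.4 -0.  -0.1] gap 0.152 q [-0.18 -0.    1.79 -0.    1.36 -1.49]
```

View pics/w9.png

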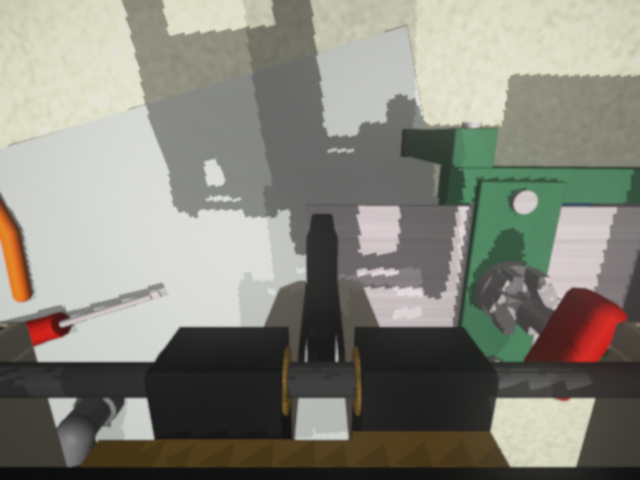

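Emit:
move_arm --grip '[1,1,1,1,1,1,1,1,1,1,1,1,1,1,1,1,1,1,1]' --translation '[[-0.13,-0.48,0],[-0.13,-0.48,0],[-0.13,-0.48,0],[-0.13,-0.48,0],[-0.13,-0.48,0],[-0.13,-0.48,0],[-0.13,-0.48,0],[-0.13,-0.48,0],[-0.13,-0.48,0],[-0.13,-0.48,0],[-0.13,-0.48,0],[-0.13,-0.48,0],[-0.13,-0.48,0],[-0.13,-0.48,0],[-0.13,-0.48,0],[-0.13,-0.48,0],[-0.13,-0.48,0],[0,0,0],[0,0,0]]' --delta_rot '[[0,0,0],[0,0,0],[0,0,0],[0,0,0],[0,0,0],[0,0,0],[0,0,0],[0,0,0],[0,0,0],[0,0,0],[0,0,0],[0,0,0],[0,0,0],[0,0,0],[0,0,0],[0,0,0],[0,0,0],[0,0,0],[0,0,0]]'

```text
time: 11.6
tcp_pos: [505.1, -126.8, 156.6]
tool_rot: [2.64, 1.569, -2.338]
ft_force: [-5.0, -2.5, 2.3]
finger_gap: 0.149
```

Emit:
move_arm --grip '[1,1,1,1]' --translation '[[-0.08,-0.29,0],[-0.03,-0.1,0],[0,0,0],[0,0,0]]' --delta_rot '[[0,0,0],[0,0,0],[0,0,0],[0,0,0]]'

```text
time: 11.93
tcp_pos: [504.8, -127.7, 156.5]
tool_rot: [0.303, 1.568, 1.61]
ft_force: [-2.0, 11.8, 2.7]
finger_gap: 0.15
```

```bash
python3 look.py scene s10;python3 look.py top t10; python3 - <<'E'
import cv2,numpy as np
a=cv2.imread("pics/s10.png")[250:480,300:500];b=cv2.imread("pics/t10.png")[160:290,140:330]
cv2.imwrite("pics/s10z.png",np.hstack([cv2.resize(a,(400,460)),cv2.resize(b,(400,274)) if 0 else cv2.copyMakeBorder(cv2.resize(b,(400,274)),0,186,0,0,0)]))
E
```

```text
t 11.98 tcp [ 504.8 -127.7  156.5] yaw z 74.89 x [-0.     0.003 -1.   ] F [-2.4 10.6  2.5] gap 0.144 q [-0.35 -0.02  1.81  0.    1.36 -1.66]
t 12.03 tcp [ 504.8 -127.7  156.5] yaw z 74.9 x [-0.     0.003 -1.   ] F [-1.6 11.6  1.9] gap 0.148 q [-0.35 -0.02  1.81  0.    1.36 -1.66]
```

View pics/s10z.png

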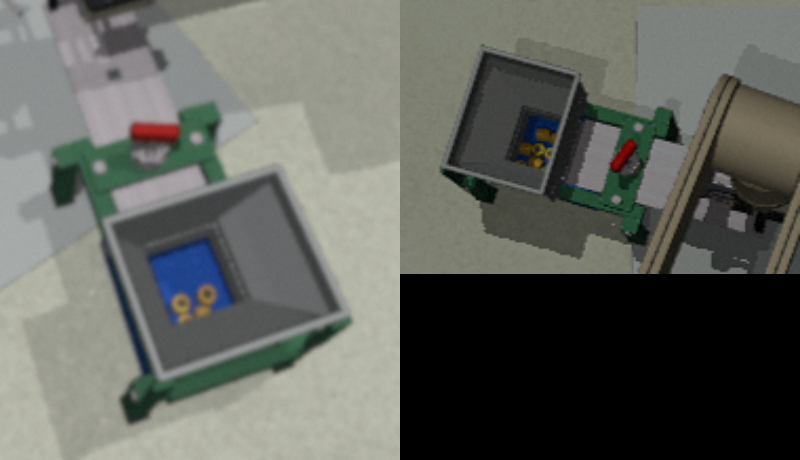

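Emit:
move_arm --grip '[1,1,0.5,0,0,0,0,0,0]' --translation '[[0,0,0],[0,0,0],[0,0,0],[0,0,0],[0,0,0],[0,0,0],[0,0,2.5],[0,0,3],[0,0,3]]' --delta_rot '[[0,0,0],[0,0,0],[0,0,0],[0,0,0],[0,0,0],[0,0,0],[0,0,0],[0,0,0],[0,0,0]]'

```text
time: 12.78
tcp_pos: [504.1, -129.5, 241.9]
tool_rot: [1.702, 1.569, 3.008]
ft_force: [1.4, -0.1, 0.9]
finger_gap: 0.595
```

Emit:
move_arm --grip '[0,0,0,0,0,0,0,0]' --translation '[[0.86,3.1,0],[0.86,3.1,0],[0.86,3.1,0],[0.86,3.1,0],[0.86,3.1,0],[0.87,3.1,0],[0,0,0],[0,0,0]]' --delta_rot '[[0,0,-4],[0,0,-4],[0,0,-4],[0,0,-4],[0,0,-4],[0,0,0],[0,0,0],[0,0,0]]'

```text
time: 13.45
tcp_pos: [556.7, 57.7, 241.5]
tool_rot: [-2.343, 1.57, -1.382]
ft_force: [-0.0, -0.2, 0.4]
finger_gap: 0.997
```

```bash
python3 look.py wrist w11; python3 look.py scene s11; python3 - <<'E'
import cv2,numpy as np
a=cv2.imread("pics/s11.png")[230:480,300:500];b=cv2.imread("pics/w11.png")
cv2.imwrite("pics/c11.png",np.hstack([cv2.resize(a,(320,400)),cv2.resize(b,(480,360)) if 0 else cv2.copyMakeBorder(cv2.resize(b,(480,360)),0,40,0,0,0)]))
E
```

```text
t 13.5 tcp [556.5  56.6 241.5] yaw z 54.94 x [-0.    -0.001 -1.   ] F [-0.9 -1.1  0.9] gap 1.002 q [ 0.01  0.02  1.61 -0.    1.51 -0.95]
t 13.55 tcp [556.4  55.9 241.5] yaw z 54.87 x [-0.    -0.001 -1.   ] F [-0.4 -0.8  0.1] gap 1.004 q [ 0.01  0.02  1.61 -0.    1.51 -0.95]
```

View pics/c11.png

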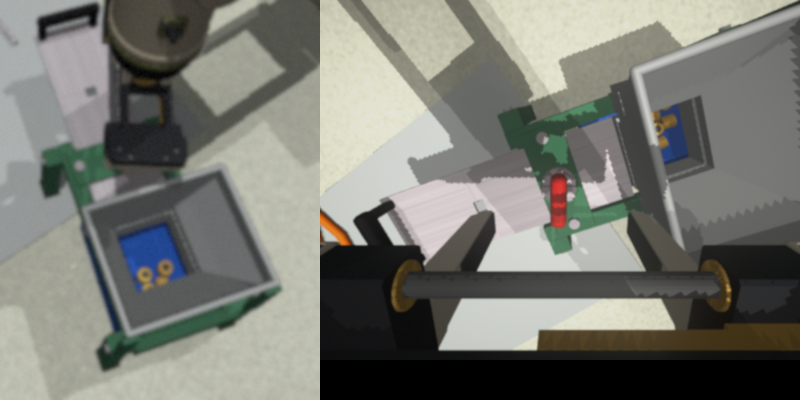

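The gate is fully out, the latch hole is visible on the plate, and the throat shows only the tray with the spacers. The grip is centred between the jaws, so I'll go down and grasp it.

Emit:
move_arm --grip '[0,0,0,0.5,1,1,1,1,1,1,1,1,1,1,1,1,1,1,1,1]' --translation '[[0,0,-3],[0,0,-3],[0,0,0],[0,0,0],[0,0,0],[0,0,0],[0,0,0],[0,0,0],[0,0,0],[0,0,0],[0,0,0],[0,0,0],[0,0,0],[0,0,0],[0,0,0],[0,0,0],[0,0,0],[0,0,0],[0,0,0],[0,0,0]]' --delta_rot '[[0,0,0],[0,0,0],[0,0,0],[0,0,0],[0,0,0],[0,0,0],[0,0,0],[0,0,0],[0,0,0],[0,0,0],[0,0,0],[0,0,0],[0,0,0],[0,0,0],[0,0,0],[0,0,0],[0,0,0],[0,0,0],[0,0,0],[0,0,0]]'

```text
time: 15.22
tcp_pos: [555.9, 56.1, 181.5]
tool_rot: [2.736, 1.569, -2.59]
ft_force: [-5.1, -2.8, 2.9]
finger_gap: 0.148
```

Emit:
move_arm --grip '[1,1,1,1,1]' --translation '[[0,0,0.2],[0,0,0.2],[0,0,0.15],[0,0,0],[0,0,0]]' --delta_rot '[[0,0,0],[0,0,0],[0,0,0],[0,0,0],[0,0,0]]'

```text
time: 15.63
tcp_pos: [555.8, 56.3, 186.2]
tool_rot: [2.415, 1.569, -2.911]
ft_force: [-2.3, -4.1, -9.1]
finger_gap: 0.146
```

Emit:
move_arm --grip '[1,1,1,1,1,1,1,1,1,1,1,1,1,1,1,1]' --translation '[[0,0,0],[0,0,0],[0,0,0],[0,0,0],[0,0,0],[0,0,0],[0,0,0],[0,0,0],[0,0,0],[0,0,0],[0,0,0],[0,0,0],[0,0,0],[0,0,0],[0,0,0],[0,0,0]]' --delta_rot '[[0,0,-5],[0,0,-5],[0,0,-5],[0,0,-5],[0,0,-5],[0,0,-5],[0,0,-5],[0,0,-5],[0,0,-5],[0,0,-5],[0,0,-5],[0,0,-5],[0,0,-5],[0,0,-5],[0,0,0],[0,0,0]]'

```text
time: 16.97
tcp_pos: [556.3, 56.5, 186.7]
tool_rot: [-2.493, 1.57, -2.755]
ft_force: [-0.4, -3.6, -10.0]
finger_gap: 0.148
```

```bash
python3 look.py wrist w12
```

```text
t 17.02 tcp [556.3  56.5 186.8] yaw z -14.97 x [-0.001 -0.    -1.   ] F [ -0.5  -3.9 -10.7] gap 0.146 q [ 0.01  0.05  1.67 -0.    1.41  0.27]
```

View pics/w12.png

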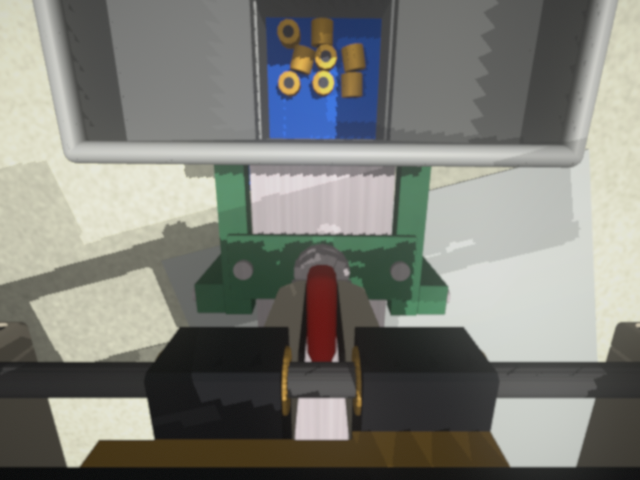

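All eight spacers lie in the tray and the grip is back at its home angle. I'll lower the pin onto the plate and release it.

Emit:
move_arm --grip '[1,1,1,1,1,1]' --translation '[[0,0,-0.25],[0,0,-0.25],[0,0,-0.2],[0,0,-0.05],[0,0,0],[0,0,0]]' --delta_rot '[[0,0,0],[0,0,0],[0,0,0],[0,0,0],[0,0,0],[0,0,0]]'

```text
time: 17.52
tcp_pos: [556.5, 56.6, 179.7]
tool_rot: [-1.954, 1.571, -2.219]
ft_force: [-2.4, -4.3, -7.7]
finger_gap: 0.147
```

Emit:
move_arm --grip '[0.7,0.5,0,0,0,0,0,0]' --translation '[[0,0,0],[0,0,0],[0,0,0],[0,0,0],[0,0,0],[0,0,0],[0,0,0],[0,0,0]]' --delta_rot '[[0,0,0],[0,0,0],[0,0,0],[0,0,0],[0,0,0],[0,0,0],[0,0,0],[0,0,0]]'

```text
time: 18.18
tcp_pos: [556.5, 56.6, 179.7]
tool_rot: [1.497, 1.571, 1.233]
ft_force: [-0.9, -0.5, -0.2]
finger_gap: 0.675
```

```bash
python3 look.py wrist w13;python3 an.py w13 2>/dev/null
```

```text
t 18.23 tcp [556.5  56.6 179.6] yaw z -15.15 x [ 0.  0. -1.] F [-0.1  0.3  0.6] gap 0.712 q [0.01 0.06 1.68 0.   1.4  0.27]
red [ 307  266   29   95 2435] [321.02505133 313.02833676]
269 312 331 [563.25682964  79.11145486 175.        ]
358 312 330 [550.74540184  33.87394849 175.        ]
blk 312 260 389 290 331
```

View pics/w13.png

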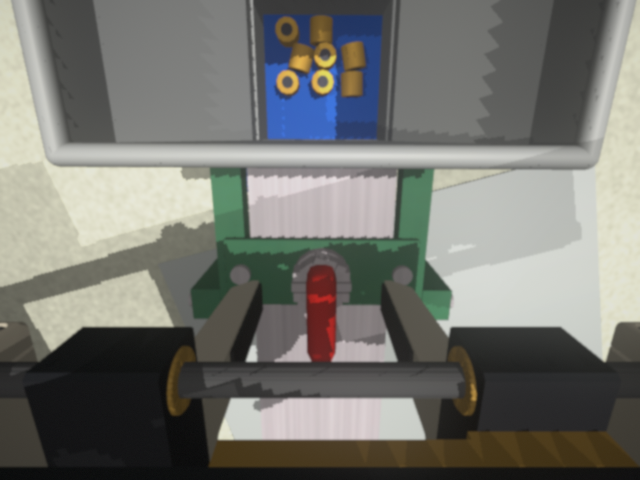

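Emit:
move_arm --grip '[0,0,0,0,0,0,0,0,0,0,0,0,0,0,0,0,0,0]' --translation '[[0,0,2.2],[0,0,4],[-0.5,-1.8,0],[-0.5,-1.8,0],[-0.5,-1.8,0],[-0.5,-1.8,0],[-0.5,-1.8,0],[-0.5,-1.8,0],[-0.5,-1.8,0],[-0.5,-1.8,0],[-0.5,-1.8,0],[-0.5,-1.8,0],[-0.17,-0.6,0],[0,0,0],[0,0,0],[0,0,0],[0,0,0],[0,0,0]]' --delta_rot '[[0,0,0],[0,0,0],[0,0,6],[0,0,6],[0,0,6],[0,0,6],[0,0,6],[0,0,6],[0,0,6],[0,0,6],[0,0,6],[0,0,6],[0,0,6],[0,0,6],[0,0,6],[0,0,6],[0,0,6],[0,0,0]]'

```text
time: 19.73
tcp_pos: [504.7, -129.5, 241.6]
tool_rot: [0.89, 1.571, 2.201]
ft_force: [0.4, 0.1, 0.3]
finger_gap: 0.999
```

```bash
python3 look.py wrist w14
```

```text
t 19.78 tcp [ 504.8 -129.4  241.6] yaw z 74.75 x [-0.  0. -1.] F [ 0.  -0.3 -0.4] gap 0.999 q [-0.35 -0.08  1.71  0.    1.52 -1.65]
```

View pics/w14.png

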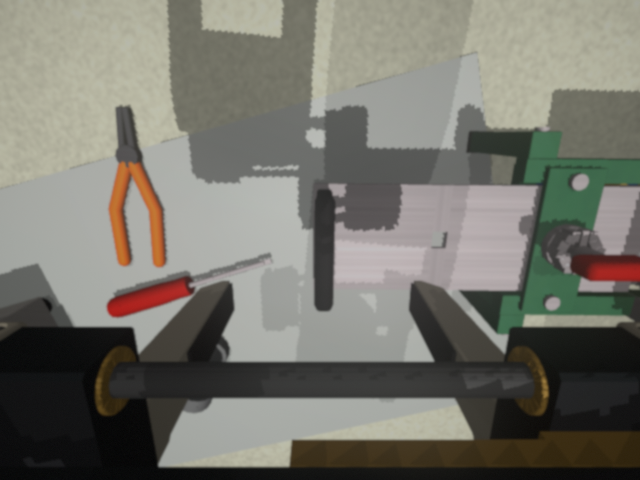

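The handle is centred between the jaws at (324,250). I'll go down, grasp it and push.

Emit:
move_arm --grip '[0,0,0,0,0.5,1,1,1,1,1,1,1,1,1,1,1,1,1,1]' --translation '[[0,0,-2.5],[0,0,-3],[0,0,-3],[0,0,0],[0,0,0],[0,0,0],[0,0,0],[0,0,0],[0,0,0],[0,0,0],[0,0,0],[0,0,0],[0,0,0],[0,0,0],[0,0,0],[0,0,0],[0,0,0],[0,0,0],[0,0,0]]' --delta_rot '[[0,0,0],[0,0,0],[0,0,0],[0,0,0],[0,0,0],[0,0,0],[0,0,0],[0,0,0],[0,0,0],[0,0,0],[0,0,0],[0,0,0],[0,0,0],[0,0,0],[0,0,0],[0,0,0],[0,0,0],[0,0,0],[0,0,0]]'

```text
time: 21.37
tcp_pos: [505.2, -127.8, 156.5]
tool_rot: [0.025, 1.568, 1.332]
ft_force: [2.4, 8.4, 0.2]
finger_gap: 0.148
```

Emit:
move_arm --grip '[1,1,1,1,1,1,1,1,1,1,1,1,1,1,1,1,1,1,1]' --translation '[[0.13,0.48,0],[0.13,0.48,0],[0.13,0.48,0],[0.13,0.48,0],[0.13,0.48,0],[0.13,0.48,0],[0.13,0.48,0],[0.13,0.48,0],[0.13,0.48,0],[0.13,0.48,0],[0.13,0.48,0],[0.13,0.48,0],[0.13,0.48,0],[0.13,0.48,0],[0.13,0.48,0],[0.13,0.48,0],[0.13,0.48,0],[0,0,0],[0,0,0]]' --delta_rot '[[0,0,0],[0,0,0],[0,0,0],[0,0,0],[0,0,0],[0,0,0],[0,0,0],[0,0,0],[0,0,0],[0,0,0],[0,0,0],[0,0,0],[0,0,0],[0,0,0],[0,0,0],[0,0,0],[0,0,0],[0,0,0],[0,0,0]]'

```text
time: 22.95
tcp_pos: [527.0, -48.5, 156.5]
tool_rot: [-2.719, 1.569, -1.413]
ft_force: [1.8, -4.1, -2.2]
finger_gap: 0.152
```

```bash
python3 look.py scene s15
```

```text
t 23.0 tcp [527.1 -48.5 156.6] yaw z 74.83 x [ 0.    -0.001 -1.   ] F [ 2.4 -5.3 -2.8] gap 0.151 q [-0.19 -0.    1.79 -0.    1.36 -1.49]
```

Emit:
move_arm --grip '[1,1,1,1,1,1,1,1,1]' --translation '[[0.05,0.19,0],[0.05,0.19,0],[0.05,0.19,0],[0.05,0.19,0],[0.05,0.19,0],[0.05,0.19,0],[0.03,0.1,0],[0,0,0],[0,0,0]]' --delta_rot '[[0,0,0],[0,0,0],[0,0,0],[0,0,0],[0,0,0],[0,0,0],[0,0,0],[0,0,0],[0,0,0]]'

```text
time: 23.75
tcp_pos: [530.0, -37.8, 156.6]
tool_rot: [-2.974, 1.567, -1.669]
ft_force: [-0.5, -13.8, -0.1]
finger_gap: 0.147
```

```bash
python3 look.py scene s16
```

```text
t 23.8 tcp [530.  -37.8 156.6] yaw z 74.78 x [-0.    -0.004 -1.   ] F [ -0.5 -12.9  -0.8] gap 0.151 q [-0.17  0.    1.78 -0.    1.36 -1.47]
```

Emit:
move_arm --grip '[1,1,1,1,1]' --translation '[[0.05,0.17,0],[0.04,0.14,0],[0,0,0],[0,0,0],[0,0,0]]' --delta_rot '[[0,0,0],[0,0,0],[0,0,0],[0,0,0],[0,0,0]]'

```text
time: 24.22
tcp_pos: [530.8, -35.0, 156.6]
tool_rot: [-3.023, 1.566, -1.718]
ft_force: [-0.8, -14.6, -0.4]
finger_gap: 0.146
```

```bash
python3 look.py scene s17; python3 look.py wrist w17; python3 - <<'E'
import cv2,numpy as np
a=cv2.imread("pics/s17.png")[230:430,300:460];b=cv2.imread("pics/w17.png")
cv2.imwrite("pics/c17.png",np.hstack([cv2.resize(a,(320,400)),cv2.copyMakeBorder(cv2.resize(b,(480,360)),0,40,0,0,0)]))
E
```

```text
t 24.27 tcp [530.8 -35.  156.6] yaw z 74.77 x [-0.001 -0.004 -1.   ] F [ -0.7 -13.7  -0.7] gap 0.147 q [-0.16  0.01  1.78 -0.    1.36 -1.46]
t 24.32 tcp [530.8 -35.  156.6] yaw z 74.77 x [-0.001 -0.004 -1.   ] F [ -1.4 -12.6  -0.8] gap 0.149 q [-0.16  0.01  1.78 -0.    1.36 -1.46]
```

View pics/c17.png

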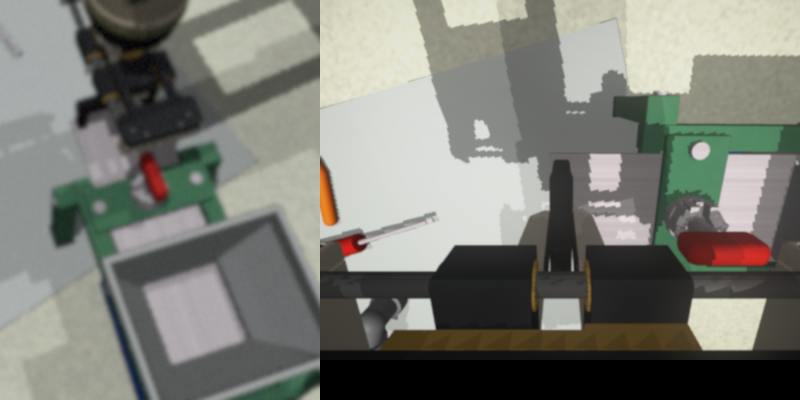

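Emit:
move_arm --grip '[1,1,1,1,1]' --translation '[[0.04,0.14,0],[0.03,0.1,0],[0,0,0],[0,0,0],[0,0,0]]' --delta_rot '[[0,0,0],[0,0,0],[0,0,0],[0,0,0],[0,0,0]]'

```text
time: 24.73
tcp_pos: [531.0, -34.4, 156.6]
tool_rot: [-3.121, 1.563, -1.816]
ft_force: [-5.3, -22.2, -0.1]
finger_gap: 0.148
```

Emit:
move_arm --grip '[1,1,1,1,1,1]' --translation '[[-0.07,-0.24,0],[-0.07,-0.24,0],[-0.05,-0.19,0],[0,0,0],[0,0,0],[0,0,0]]' --delta_rot '[[0,0,0],[0,0,0],[0,0,0],[0,0,0],[0,0,0],[0,0,0]]'

```text
time: 25.23
tcp_pos: [529.8, -38.4, 156.6]
tool_rot: [-2.887, 1.568, -1.582]
ft_force: [0.1, -9.7, -1.2]
finger_gap: 0.144
```

Emit:
move_arm --grip '[1,1,1,1,1]' --translation '[[-0.05,-0.19,0],[-0.05,-0.19,0],[0,0,0],[0,0,0],[0,0,0]]' --delta_rot '[[0,0,0],[0,0,0],[0,0,0],[0,0,0],[0,0,0]]'

```text
time: 25.65
tcp_pos: [529.5, -39.5, 156.6]
tool_rot: [-0.531, 1.569, 0.776]
ft_force: [4.9, 2.4, -4.1]
finger_gap: 0.151
```

A 4 mm pull moved the gate only about 1 mm before it met resistance, so the pin is holding it. I'll release the handle and check.

Emit:
move_arm --grip '[1,0.7,0.4,0,0,0,0,0,0,0,0,0]' --translation '[[0.04,0.15,0],[0,0,0],[0,0,0],[0,0,0],[0,0,0],[0,0,0],[0,0,0],[0,0,2.5],[0,0,3],[0,0,3],[0,0,0],[0,0,0]]' --delta_rot '[[0,0,0],[0,0,0],[0,0,0],[0,0,0],[0,0,0],[0,0,0],[0,0,0],[0,0,0],[0,0,0],[0,0,0],[0,0,0],[0,0,0]]'

```text
time: 26.65
tcp_pos: [530.7, -39.1, 244.3]
tool_rot: [-1.473, 1.566, -0.166]
ft_force: [-0.4, -0.5, -0.7]
finger_gap: 0.887
```

Emit:
move_arm --grip '[0,0,0,0,0,0,0,0,0,0,0,0,0,0,0,0]' --translation '[[0.2,0.7,0.4],[0.2,0.7,0.4],[0.2,0.7,0.4],[0.2,0.7,0.4],[0.2,0.7,0.4],[0.2,0.7,0.4],[0.2,0.7,0.4],[0.2,0.7,0.4],[0.2,0.7,0.4],[0.2,0.7,0.4],[0.2,0.7,0.4],[0.2,0.7,0.4],[0.2,0.7,0.4],[0,0,0],[0,0,0],[0,0,0]]' --delta_rot '[[0,0,-6.9],[0,0,-6.9],[0,0,-6.9],[0,0,-6.9],[0,0,-6.9],[0,0,-6.9],[0,0,-6.9],[0,0,-6.9],[0,0,-6.9],[0,0,-6.9],[0,0,-6.9],[0,0,-6.9],[0,0,-6.9],[0,0,0],[0,0,0],[0,0,0]]'

```text
time: 27.98
tcp_pos: [554.8, 51.8, 292.4]
tool_rot: [-2.764, 1.569, -3.019]
ft_force: [-0.5, 0.4, -0.1]
finger_gap: 1.001
```

```bash
python3 look.py wrist w18; python3 an.py w18; python3 look.py scene s18; python3 - <<'E'
from h import *;import pickle
a=cv2.imread("pics/s18.png")[230:430,300:460];b=cv2.imread("pics/w18.png")
cv2.imwrite("pics/c18.png",np.hstack([cv2.resize(a,(320,400)),cv2.copyMakeBorder(cv2.resize(b,(480,360)),0,40,0,0,0)]))
# predicted top-back end of the bar for home / plate / parked heights
P=pickle.load(open("pics/w18.pkl","rb"))
for z in (175,182,184.5): print(z,proj("wrist",[562.9,79.3,z],P),proj("wrist",[550.8,34.7,z],P))
E
```

```text
t 28.03 tcp [554.8  51.7 292.6] yaw z -14.65 x [-0.002 -0.    -1.   ] F [-0.4 -0.8  0.1] gap 0.998 q [ 0.    0.    1.54 -0.    1.61  0.26]
red [314 208  17  55 770] [321.7038961  234.21038961]
211 316 328 [562.1415401   76.49100302 175.        ]
260 316 326 [551.37099946  38.26318362 175.        ]
blk 1498 276 364 308 338
290 323 338 [507.57180477 -19.09183444 158.        ] [498.51908602 -44.67432676 140.        ]
300 323 338 [516.26594652 -21.35060176 158.        ] [507.91618272 -47.11467986 140.        ]
326 324 338 [538.61359056 -28.20473188 158.        ] [532.34322568 -53.4581934  140.        ]
350 324 338 [559.48861912 -33.62798205 158.        ] [554.88433398 -59.31194433 140.        ]
362 325 338 [569.70117593 -37.33107466 158.        ] [566.1523938  -62.23817204 140.        ]
t 28.08 tcp [554.9  51.7 292.8] yaw z -14.71 x [-0.001 -0.    -1.   ] F [ 1.  -0.3  0.4] gap 0.995 q [ 0.    0.    1.53 -0.    1.61  0.26]
175 [322.03492559 207.23911026] [321.43608735 264.22919695]
182 [322.03877456 209.15329664] [321.42487285 267.46242991]
184.5 [322.04019842 209.86142   ] [321.42073149 268.65641869]
```

View pics/c18.png

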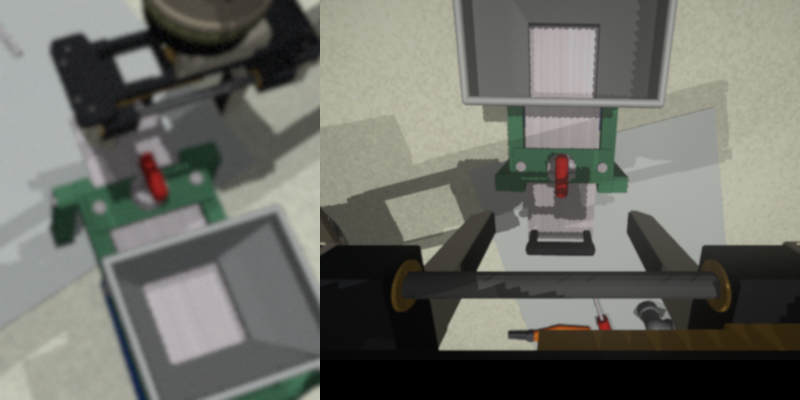

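```bash
python3 - <<'E'
from h import *
def m(f):
    im=cv2.imread(f);x0,y0,x1,y1=(360,295,400,345)
    h=cv2.cvtColor(im[y0:y1,x0:x1],cv2.COLOR_BGR2HSV)
    r=((h[...,0]<8)|(h[...,0]>172))&(h[...,1]>150)&(h[...,2]>60)
    ys,xs=np.where(r);return len(xs),xs.mean()+x0,ys.mean()+y0,xs.min()+x0,xs.max()+x0,ys.min()+y0,ys.max()+y0,np.degrees(cv2.fitLine(np.c_[xs,ys].astype(np.float32),2,0,.01,.01)[:2,0]@[0,1])
for f in("scene0","s15","s16","s17","s18"):print(f,m(f"pics/{f}.png"))
for z in (164,166,171,173):print(z,proj("scene",[556,56.5,z]))
E
```

```text
scene0 (151, np.float64(376.4701986754967), np.float64(318.4569536423841), np.int64(371), np.int64(382), np.int64(307), np.int64(329), np.float64(53.44607657609345))
s15 (167, np.float64(376.76047904191614), np.float64(316.34730538922156), np.int64(370), np.int64(383), np.int64(305), np.int64(327), np.float64(53.11314583519035))
s16 (158, np.float64(376.4240506329114), np.float64(318.1645569620253), np.int64(371), np.int64(382), np.int64(307), np.int64(329), np.float64(53.42289832914501))
s17 (161, np.float64(376.4968944099379), np.float64(318.22360248447205), np.int64(371), np.int64(383), np.int64(307), np.int64(329), np.float64(53.35553900355035))
s18 (150, np.float64(376.6333333333333), np.float64(318.7133333333333), np.int64(371), np.int64(382), np.int64(307), np.int64(329), np.float64(53.229583485066144))
164 [375.55551507 318.08798449]
166 [375.67735984 317.66619934]
171 [375.98410569 316.60434946]
173 [376.10766532 316.17662804]
```

```bash
python3 - <<'E'
from workcell import *
print(close_job())
E
```

```text
the job is handed in; nothing more can be done
None
```

The hopper is emptied, the gate is shut and locked, and I've handed the job in after about 28 s on the robot's clock. No verdict was reported.

**What I did**
1. Lifted the plunger about 15 mm, turned it 70° anticlockwise and set it in the parking notch.
2. Pulled the gate about 87 mm to its stop, having found it already sprung out about 7 mm.
3. Turned the plunger back and let the pin down onto the plate.
4. Pushed the gate in until it met the firm stop, where the force rose to about 22 N.

**Last checks**
- **Spacers:** with the gate still out, all eight were in view in the tray. I couldn't see the tray after the gate was shut.
- **Gate:** a 4 mm test pull moved it only about 1 mm before it met resistance, so the pin is holding. After I let go, the handle was within about 1 mm of its starting position.
- **Plunger:** in the scene camera the red grip's outline matches the starting picture to within 0.3 pixel. It dropped about 2 pixels as the gate closed, which fits the pin snapping home.
- **Bench:** the arm's path stayed well above the tools and parts, and they showed no visible movement. I saw no sign of the tray shifting, but I didn't measure its position.

**Disagreement:** my image estimate of the parked knob angle was about 78°, against the 70° I turned it. I put that down to viewing the grip from the side, and no other check disagreed.

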